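Hang the orange ring spanner on the sloping rack

TASK

Hang the orange-handled ring spanner on the brass peg of the sloping rack: thread its ring over the peg and bring it all the way down, so that the spanner lies flat on the board with its handle pointing straight down the slope, and let go. The peg's place along its slot is not known, so find it first; do not ram the spanner against the rack, and leave the blue spanner, glue bottle and wax tin where they are.

Things in the scene. Friction and masses are not known exactly. Their poses are not given: they have to be found in the camera images.
- orange_spanner: The one to hang: ring spanner, 142 mm long, lying flat. Orange flat-sided rubber handle 90 x 20 x 18 mm (long, wide, high) with thin black bands; flat steel ring at one end. Origin: centre of the handle's underside; x along the handle to the ring, z up, mid-height at z = 9 mm. Handle ends at x = -45 and +45 mm. 0.13 to 0.21 kg, centre of mass near x = 28 mm. Same either way up.
- orange_spanner_eye (a point): Centre of the orange spanner's eye: a round 16 mm hole through the steel ring (44 mm across, 10 mm thick), at mid-thickness, 75 mm along x from the handle's middle, 9 mm above its underside; ring faces 4 and 14 mm above the underside. Axes as the spanner's; z is the axis of the hole.
- board: Brown board of a plywood rack fixed on the bench (base 175 x 130 mm); slopes 35 degrees to the horizontal, lower edge towards the robot. Origin: on its upper face at the middle of the dark peg slot, 125 mm above its foot. x up the slope, y across (along the slot), z square out of the face. Face spans x -163 to +32 mm, y -65 to +65 mm, flat, bare but for one brass peg.
- slot_middle (a point): Point 9 mm above the board's face over the slot's middle; axes as the board's. The brass peg (13 mm thick, 41.5 mm tall, last 8 mm rounded) stands square to the face at x = 0 and ANY y from -12 to +12 mm: firmly clamped, its y not reported; see it or feel it. Home, the eye is 9 mm above the face. With 1.5 mm play the ring passes only within 15 degrees of parallel to the board.
- blue_spanner: Bystander: ring spanner of the same size and shape as the orange one but with a blue handle; which of the two lies where varies. Origin: centre of the handle's underside; x towards the ring.
- glue_bottle: Bystander: white squeeze bottle of glue with red label and pointed nozzle, 47 mm wide, 135 mm tall. Origin: centre of its foot.
- wax_tin: Bystander: round orange and grey tin, 66 mm across, 25 mm high. Origin: centre of its underside.

How it is judged:
By the outcome, as a careful person would: the job done as asked, in the order asked, and still so for the second after the job is handed in, with the robot touching nothing.
It also fails if it takes over 48 s, if anything falls off the work surface, if the arm or the gripper's body presses on something with over 40 N, if the wrist force passes 120 N, or if a joint passes its speed limit or range.

ROBOT

A 6-joint arm with a two-finger parallel gripper is mounted at the origin on a cart in front of the work surface, level with it; the furniture and walls round the work are solid. World frame = base frame: x ahead of the robot, y to its left, z up, the work surface at z = 0. Lengths are in m, angles in rad, forces in N, time in s.
With the tool pointing down it reaches from about 0.35 to 0.8 m from the base axis. Payload 7.3 kg.
Tool frame: the origin (TCP) lies on the centre line of the jaws, within the pads' length; the fingertips stand 11 mm ahead of it and the grasp point (between the pads) lies 8 mm behind it; z points along the fingers, y is the line along which they close (so a half turn about z gives the same grasp; the last joint's range is limited). The gripper opens to 85 mm and grips with 20 to 120 N. Pads are 22 mm wide; open, the fingers measure 114 mm over their backs; the gripper's body (76 mm by 85 mm) begins 54 mm behind the grasp point. The pads swing forward as they close: fully open they stand 13 mm farther back than shut.
Start: joints at [1.047, 0.342, 1.524, -0, 1.275, -0.146], TCP at [0.194, 0.488, 0.242] pointing down, gripper open.
Joint ranges: [-2.53, 2.53], [-0.77, 2.02], [0.04, 2.7], [-1, 4.14], [0.28, 2.66], [-3.11, 3.11]. Speed limits (rad/s): [2.57, 2.57, 3.14, 3.14, 3.14, 3.14].

INTERFACE

Orientations are given as [roll, pitch, yaw] about the fixed x, y, z axes, in that order (R = Rz(yaw) Ry(pitch) Rx(roll)).
In Python, from cell import * gives the robot as it stands. Calls block until the motion is done:
- movep(position, orientation): joint-space move of the TCP to a pose.
- movel(position, v=0.15, rotation=None): straight line of the TCP; rotation=None keeps the orientation; v is the mean speed in m/s.
- set_joints(angles): joint-space move.
- set_gripper(opening, effort=None): finger opening in m; effort is the grip in N (None keeps the last); returns when the fingers have stopped.
- pause(seconds).
- ik(position, orientation): joint angles nearest the present ones, or None.
- get_obs(): the state.
- grab_frame(name): name is "side" or "top"; returns a dict with "img" (400x640x3 uint8, red, green, blue), "vfov" (degrees; the focal length in pixels is half the picture's height over the tangent of half this angle, whatever the lens; pixels are square), "cx", "cy" (the principal point, pixels), "R" (3x3) and "t" (3): a world point X has camera coordinates R X + t. Camera axes: x right, y down, z forward; pixel columns grow to the right and rows downward; lengths in m; the calibration is good to about 2 mm. A picture is of the moment at which its call begins. There is no depth.
A pose or a line that the arm cannot do raises IKError and nothing moves.
- hand_in(): hands the job in; it is judged then, once.
The state is a dict: "t": time; "joints": joint angles; "dq": joint speeds; "joint_efforts": joint torques, N m; "tool_pos": TCP position; "ee_rot": TCP orientation; "contact_force": force on the tool from outside, world axes, zero at the start; "ft_torque": the same for the moment, N m; "grip_width": finger opening in m; "grip_force": force on a finger pad.
Only numpy, scipy, OpenCV 4.12 (cv2) and the standard library are available. Lean on these libraries where they do the work, as an engineer would, in place of code of your own. Each camera call takes 0.05 s, during which the arm holds its last target. There are 200 camera calls.

## Working session

There is one attempt and no reset: what is moved stays moved. The work goes in short steps, each a Python script; the robot and the scene stay as the last script left them, time stands still between calls to the robot, and variables do not carry over. Pictures are saved under pics/ and viewed, at most 10 in all, crops included, and the job is handed in when it is done.

```bash
mkdir -p pics; ls; python3 - <<'E'
from cell import *
import cv2, numpy as np
for n in ("top","side"):
    f=grab_frame(n); cv2.imwrite(f"pics/{n}0.png",f["img"][:,:,::-1]); 
    np.savez(f"{n}0.npz",**f)
    print(n,f["vfov"],f["cx"],f["cy"],np.round(f["R"],4).tolist(),np.round(f["t"],4).tolist())
o=get_obs(); print(o)
E
```

```text
pics
top 47.88669632902276 318.6864765162432 205.73224567269796 [[-0.0114, -0.9998, 0.0154], [-0.9886, 0.0089, -0.1502], [0.1501, -0.0169, -0.9885]] [0.0236, 0.5363, 1.005]
side 46.6810781280237 315.21976802196605 204.07295284849454 [[0.8761, -0.4821, 0.0015], [-0.2197, -0.4019, -0.889], [0.4291, 0.7785, -0.458]] [-0.4689, 0.2373, 0.7405]
{'t': 0.1, 'joints': array([ 1.04700724e+00,  3.42637019e-01,  1.52491908e+00,  6.86842562e-07,
        1.27541074e+00, -1.46002733e-01]), 'dq': array([-0.00188275, -0.00289382, -0.00433875,  0.00126892,  0.00060985,
        0.00087603]), 'joint_efforts': array([ 1.06868905e-03, -4.34451449e+01, -2.46488822e+01, -1.57272416e-04,
        4.74763307e-03,  1.47666736e-05]), 'tool_pos': array([0.19345979, 0.48768501, 0.24170461]), 'ee_rot': array([-3.14023318e+00, -2.00572623e-04,  2.76380596e+00]), 'contact_force': array([-0.30018815,  0.0751503 , -0.5020921 ]), 'ft_torque': array([-0.00074095, -0.02866348,  0.03104188]), 'grip_force': 0.0, 'grip_width': 0.08526427029689233}
```

View pics/top0.png

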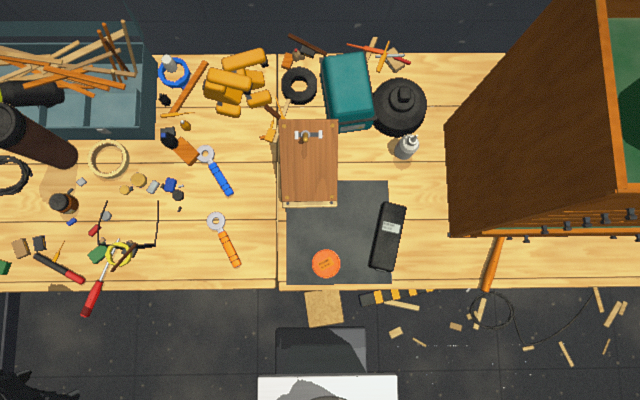

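View pics/side0.png

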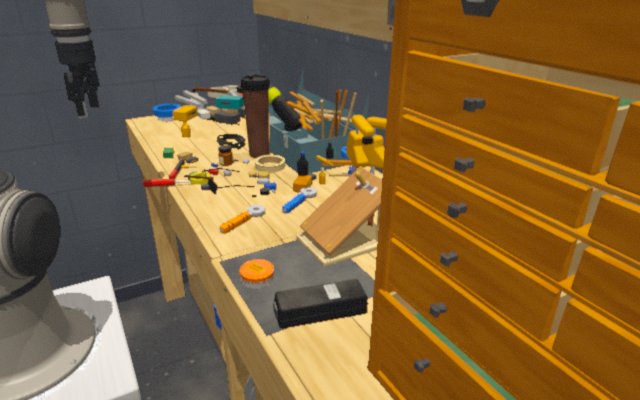

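The top view shows the orange spanner with its ring at (216,222) and handle at (230,250). The rack spans (280–338, 120–207), with the peg near (304,137). In the side view, the peg is near (370,180), close to the cabinet edge.

```bash
python3 - <<'E'
import cv2
t=cv2.imread("pics/top0.png"); s=cv2.imread("pics/side0.png")
a=cv2.resize(t[112:212,268:348],None,fx=5,fy=5,interpolation=cv2.INTER_CUBIC)
b=cv2.resize(s[160:270,290:390],None,fx=4,fy=4,interpolation=cv2.INTER_CUBIC)
b=cv2.copyMakeBorder(b,0,60,0,0,cv2.BORDER_CONSTANT)
cv2.imwrite("pics/c1.png",cv2.hconcat([a,b]))
c=cv2.resize(t[205:275,195:255],None,fx=6,fy=6,interpolation=cv2.INTER_CUBIC)
d=cv2.resize(s[195:240,210:275],None,fx=6,fy=6,interpolation=cv2.INTER_CUBIC)
d=cv2.copyMakeBorder(d,0,c.shape[0]-d.shape[0],0,0,cv2.BORDER_CONSTANT)
cv2.imwrite("pics/c2.png",cv2.hconcat([c,d]))
E
```

```text
(no output)
```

View pics/c1.png

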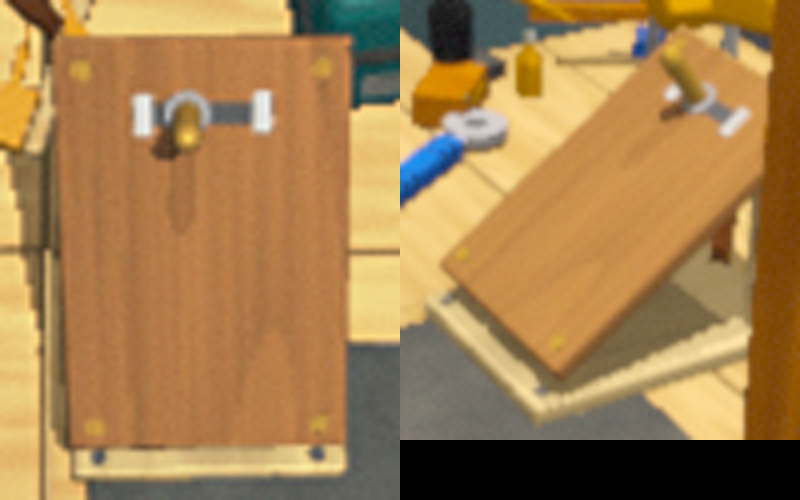

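View pics/c2.png

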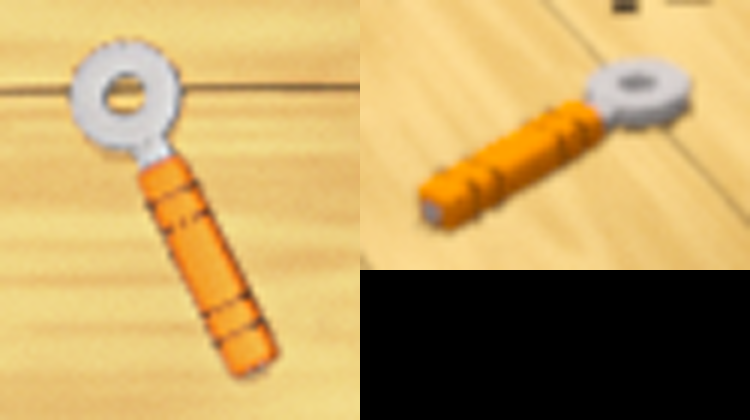

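The first crop shows the board corners, and the collar and peg left of slot middle (collar at crop x 186, slot clips at 143 and 262). The second crop shows a clean ring and handle. Next I'll fit the board pose, the peg and the spanner.

```bash
cat > h.py <<'E'
import numpy as np, cv2
from scipy.spatial.transform import Rotation as Ro
from scipy.optimize import least_squares
def f_(F): return 200/np.tan(np.radians(float(F["vfov"]))/2)
def proj(F,X):
    c=np.atleast_2d(X)@F["R"].T+F["t"]; return c[:,:2]/c[:,2:]*f_(F)+[float(F["cx"]),float(F["cy"])]
def ray(F,p):
    d=np.array([(p[0]-F["cx"])/f_(F),(p[1]-F["cy"])/f_(F),1.]); return -F["R"].T@F["t"],F["R"].T@d
def onplane(F,p,P,n):
    C,d=ray(F,p); return C+d*np.dot(P-C,n)/np.dot(d,n)
def onz(F,p,z): return onplane(F,p,np.array([0,0,z]),np.array([0,0,1.]))
def tri(F,p,G,q):
    C,d=ray(F,p);D,e=ray(G,q); s=np.linalg.lstsq(np.c_[d,-e],D-C,rcond=None)[0]
    a,b=C+d*s[0],D+e*s[1]; return (a+b)/2,np.linalg.norm(a-b)
def boardR(yaw): return Ro.from_euler("xyz",[0,-np.radians(35),yaw]).as_matrix()
E
cat > m.py <<'E'
from h import *
T=dict(np.load("top0.npz"));S=dict(np.load("side0.npz"))
ct=lambda x,y:np.array([(x+.5)/5-.5+268,(y+.5)/5-.5+112])
cs=lambda x,y:np.array([(x-400+.5)/4-.5+290,(y+.5)/4-.5+160])
X=np.array([[.032,.065,0],[.032,-.065,0],[-.163,.065,0],[-.163,-.065,0]])
top=np.array([ct(58,36),ct(350,36),ct(68,445),ct(347,442)])
side=np.array([cs(680,33),cs(442,265),cs(560,375)])
def res(p):
    W=X@boardR(p[3]).T+p[:3]
    return np.r_[(proj(T,W)-top).ravel(),(proj(S,W[[0,2,3]])-side).ravel(),(p[2]-.125)/.002]
r=least_squares(res,[.6,.02,.125,0]); print("board",r.x,np.round(r.fun,2))
B=boardR(r.x[3]);O=r.x[:3]
for n,F,p in [("collar top",T,ct(187,110)),("collar side",S,cs(699,100)),("clipL",T,ct(143,115)),("clipR",T,ct(262,112))]:
    print(n,np.round(B.T@(onplane(F,p,O,B[:,2])-O),4))
P,g=tri(T,ct(187,138),S,cs(675,55)); print("tip",np.round(B.T@(P-O),4),g)
for y in (0,.004,.008): print(y,(proj(T,O+B@[0,y,.0375])+.5-[268,112])*5,(proj(S,O+B@[0,y,.0375])+.5-[290,160])*4+[400,0])
for nm,F in(("T",T),("S",S)):
    hsv=cv2.cvtColor(F["img"],cv2.COLOR_RGB2HSV); m=cv2.inRange(hsv,(8,190,150),(20,255,255))
    z=np.zeros_like(m); a=(slice(230,272),slice(210,250)) if nm=="T" else (slice(205,235),slice(215,256))
    z[a]=m[a]; m=cv2.morphologyEx(z,cv2.MORPH_CLOSE,np.ones((5,5)))
    c=max(cv2.findContours(m,0,2)[0],key=cv2.contourArea); rr=cv2.minAreaRect(c); print(nm,rr)
    if nm=="T":
        b=cv2.boxPoints(rr); b3=np.array([onz(F,q,.016) for q in b]); print(np.round(b3,4))
ring=(np.array([126,95.5])+.5)/6-.5+[195,205]; eye=np.array([126,94])
E1=onz(T,ring,.014); hs=(np.array([638-360,90.5])+.5)/6-.5+[210,195]
E2=onz(S,hs,.0125); print("eye top",E1,"eye side",E2)
hc=onz(T,rr[0] if 0 else (0,0),.0)
E
python3 m.py
```

```text
board [0.68534374 0.03974394 0.12231054 0.00589524] [-0.99  0.17  0.85 -0.51  0.77 -0.11  0.28 -0.32  0.84 -1.36 -0.83 -0.17
 -0.93  0.2  -1.34]
collar top [-0.0013  0.0079 -0.    ]
collar side [ 0.0008  0.0105 -0.    ]
clipL [-0.0033  0.0272 -0.    ]
clipR [-0.0026 -0.025  -0.    ]
tip [0.0008 0.0067 0.0397] 0.0043991082754469505
0 [[205.67686084 133.93256998]] [[679.16374603  64.56634582]]
0.004 [[196.21936494 134.04712136]] [[674.95804329  61.92035731]]
0.008 [[186.76045657 134.16168985]] [[670.77864897  59.29092056]]
T ((229.20001220703125, 248.9000244140625), (36.671512603759766, 8.497058868408203), 63.43495178222656)
[[0.4743 0.2564 0.016 ]
 [0.4831 0.2388 0.016 ]
 [0.4062 0.1993 0.016 ]
 [0.3977 0.2168 0.016 ]]
S ((235.01541137695312, 221.7769317626953), (9.054535865783691, 31.256752014160156), 60.2551155090332)
eye top [0.50741551 0.2613517  0.014     ] eye side [0.50609134 0.25169229 0.0125    ]
```

```bash
cat > g.py <<'E'
from h import *
from cell import *
O=np.array([.6853,.0397,.1235]); B=boardR(.0059)
def hang(bx,by,bz,flip,yawb=0.):
    """TCP pose for a board-frame point"""
    x=B[:,0]*(-1 if flip else 1); z=-B[:,2]; R=np.c_[x,np.cross(z,x),z]
    return O+B@[bx,by,bz], Ro.from_matrix(R).as_euler("xyz")
E
python3 - <<'E'
from g import *
yw=np.radians(27.3); g=np.array([.4638,.2389])
for flip in (0,1):
    y=yw+(np.pi if flip else 0); y=(y+np.pi)%(2*np.pi)-np.pi
    print(flip,ik([*g,.12],[np.pi,0,y]),ik([*g,.013],[np.pi,0,y]))
    for z in (.075,.013): print(ik(*hang(-.049,.007,z,flip)))
E
```

```text
0 [ 3.28679345e-01  4.68334031e-01  1.70029317e+00 -4.44089210e-16
  9.72965451e-01  1.42300079e+00] [ 3.28679345e-01  6.33630342e-01  1.78467933e+00 -4.44089210e-16
  7.23282976e-01  1.42300079e+00]
None
None
1 [ 0.32867934  0.46833403  1.70029317  0.          0.97296545 -1.71859187] [ 0.32867934  0.63363034  1.78467933  0.          0.72328298 -1.71859187]
None
None
```

```bash
python3 - <<'E'
from g import *
def pose(gx,by,bz,tau,flip):
    # tau: forward tilt of tool from vertical
    a=np.radians(35-tau); Rb=B@Ro.from_euler("y",a).as_matrix()  # tilt relative to the board normal
    x=Rb[:,0]*(-1 if flip else 1); z=-Rb[:,2]
    return O+B@[gx-.075,by,bz], Ro.from_matrix(np.c_[x,np.cross(z,x),z]).as_euler("xyz")
for tau in (35,30,25,20,15,10,0):
  for gx in (.02,0):
    for flip in (0,1):
      r=[ik(*pose(gx,.007,z,tau,flip)) for z in (.07,.04,.0155)]
      print(tau,gx,flip,[None if q is None else np.round(q,2).tolist() for q in r])
E
```

```text
35 0.02 0 [None, None, None]
35 0.02 1 [None, None, None]
35 0 0 [None, None, None]
35 0 1 [None, None, None]
30 0.02 0 [[-0.07, 0.38, 1.9, 0.11, 0.34, 1.4], [-0.07, 0.44, 1.88, 0.12, 0.3, 1.39], None]
30 0.02 1 [[-0.07, 0.38, 1.9, 0.11, 0.34, -1.74], [-0.07, 0.44, 1.88, 0.12, 0.3, -1.75], None]
30 0 0 [[-0.07, 0.37, 1.96, 0.14, 0.29, 1.37], None, None]
30 0 1 [[-0.07, 0.37, 1.96, 0.14, 0.29, -1.77], None, None]
25 0.02 0 [[-0.07, 0.39, 1.83, 0.06, 0.49, 1.45], [-0.06, 0.46, 1.81, 0.07, 0.44, 1.45], [-0.06, 0.51, 1.79, 0.07, 0.41, 1.44]]
25 0.02 1 [[-0.07, 0.39, 1.83, 0.06, 0.49, -1.69], [-0.06, 0.46, 1.81, 0.07, 0.44, -1.7], [-0.06, 0.51, 1.79, 0.07, 0.41, -1.7]]
25 0 0 [[-0.07, 0.39, 1.88, 0.07, 0.44, 1.44], [-0.07, 0.45, 1.86, 0.08, 0.39, 1.43], [-0.06, 0.5, 1.84, 0.08, 0.36, 1.43]]
25 0 1 [[-0.07, 0.39, 1.88, 0.07, 0.44, -1.71], [-0.07, 0.45, 1.86, 0.08, 0.39, -1.71], [-0.06, 0.5, 1.84, 0.08, 0.36, -1.71]]
20 0.02 0 [[-0.06, 0.42, 1.75, 0.04, 0.63, 1.47], [-0.06, 0.48, 1.73, 0.04, 0.59, 1.47], [-0.06, 0.53, 1.71, 0.04, 0.56, 1.48]]
20 0.02 1 [[-0.06, 0.42, 1.75, 0.04, 0.63, -1.67
[... 1149 characters left out ...]
.06, 0.53, 1.63, 0.01, 0.81, 1.5], [-0.05, 0.58, 1.61, 0.01, 0.78, 1.5]]
10 0 1 [[-0.06, 0.47, 1.65, 0.01, 0.84, -1.64], [-0.06, 0.53, 1.63, 0.01, 0.81, -1.64], [-0.05, 0.58, 1.61, 0.01, 0.78, -1.64]]
0 0.02 0 [[-0.05, 0.56, 1.43, -0.0, 1.15, 1.51], [-0.05, 0.62, 1.41, -0.0, 1.12, 1.52], [-0.05, 0.66, 1.38, -0.0, 1.1, 1.52]]
0 0.02 1 [[-0.05, 0.56, 1.43, -0.0, 1.15, -1.63], [-0.05, 0.62, 1.41, -0.0, 1.12, -1.63], [-0.05, 0.66, 1.38, -0.0, 1.1, -1.62]]
0 0 0 [[-0.05, 0.55, 1.5, -0.0, 1.1, 1.51], [-0.05, 0.6, 1.47, -0.0, 1.07, 1.51], [-0.05, 0.65, 1.44, -0.0, 1.05, 1.52]]
0 0 1 [[-0.05, 0.55, 1.5, -0.0, 1.1, -1.63], [-0.05, 0.6, 1.47, -0.0, 1.07, -1.63], [-0.05, 0.65, 1.44, -0.0, 1.05, -1.63]]
```

```bash
cat >> g.py <<'E'
A=np.radians(13); GX=.018; H=.0155
flipx=Ro.from_euler("x",np.pi).as_matrix()
def tool(Rs): return Ro.from_matrix(Rs@Ro.from_euler("y",A).as_matrix()@flipx).as_euler("xyz")  # spanner attitude -> tool rpy
def tcp(eye,Rs): return np.asarray(eye)+Rs@[GX-.075,0,H-.009]   # eye position -> TCP
def st():
    o=get_obs(); print("t %.2f"%o["t"],"pos",np.round(o["tool_pos"],4),"rot",np.round(o["ee_rot"],3),"F",np.round(o["contact_force"],1),"M",np.round(o["ft_torque"],2),"w %.4f gf %.0f"%(o["grip_width"],o["grip_force"])); return o
E
python3 - <<'E'
from g import *
Rs=Ro.from_euler("z",np.radians(27.3)).as_matrix(); p=tcp([.5074,.2614,.009],Rs); r=tool(Rs)
set_gripper(.045,60)
movep(p+[0,0,.09],r); st()
movel(p+[0,0,.02],.12); st()
movel(p,.04); st()
set_gripper(.0,70); st()
movel(p+[0,0,.12],.1); st()
for n in("top","side"):
    f=grab_frame(n); np.savez(n+"1.npz",**f); cv2.imwrite(f"pics/{n}1.png",f["img"][:,:,::-1])
t=cv2.imread("pics/top1.png")[170:290,180:280]; s=cv2.imread("pics/side1.png")[100:240,180:320]
cv2.imwrite("pics/c3.png",cv2.hconcat([cv2.resize(t,(400,480),interpolation=2),cv2.resize(s,(400,400),interpolation=2)[:480] if 0 else cv2.resize(s,(400,480),interpolation=2)]))
E
```

```text
t 2.02 pos [0.4566 0.2359 0.1058] rot [-3.141  0.226  0.478] F [ 0.3  0.1 -0.2] M [ 0.04 -0.08  0.  ] w 0.0451 gf 0
t 2.76 pos [0.4571 0.2356 0.036 ] rot [3.141 0.226 0.477] F [0.3 0.7 1. ] M [ 0.09 -0.13  0.05] w 0.0447 gf 0
t 3.41 pos [0.4567 0.2352 0.0154] rot [-3.142  0.227  0.476] F [ 0.3 -0.1  0.4] M [ 0.06 -0.05 -0.02] w 0.0454 gf 0
t 3.76 pos [0.4571 0.2354 0.016 ] rot [3.141 0.226 0.476] F [ 0.6 -0.1  4.1] M [-0.05  0.06  0.02] w 0.0180 gf 71
t 5.11 pos [0.4564 0.2351 0.1349] rot [-3.141  0.228  0.476] F [ 0.1 -0.  -1.1] M [ 0.12 -0.12 -0.07] w 0.0182 gf 70
```

View pics/c3.png

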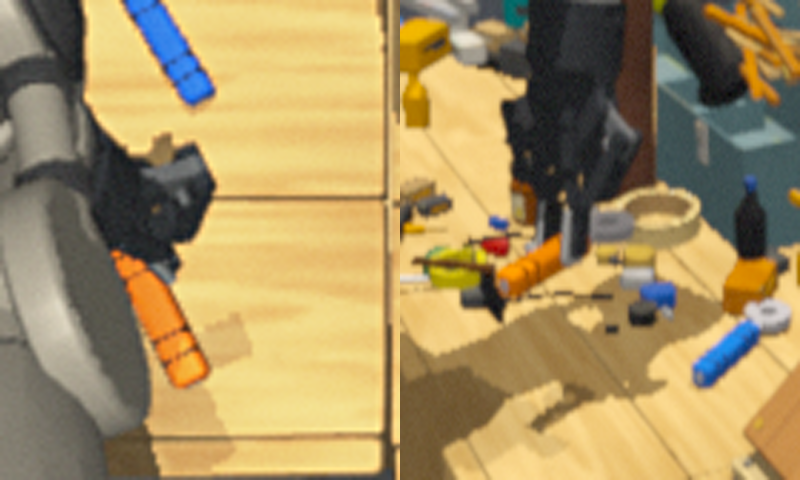

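The spanner is held and level, with its handle extending from the pads in both views. Next I'll move over the peg.

```bash
python3 - <<'E'
from g import *
r=tool(B)
q=tcp(O+B@[0,.007,.080],B)
c=get_obs()["tool_pos"]
movel([c[0],c[1],.24],.2)
movep(q+[-.03,0,.05],r); st()
movel(q,.1); pause(.3); st()
for n in("top","side"):
    f=grab_frame(n); np.savez(n+"2.npz",**f); cv2.imwrite(f"pics/{n}2.png",f["img"][:,:,::-1])
t=cv2.imread("pics/top2.png")[110:210,260:360]; s=cv2.imread("pics/side2.png")[120:220,310:410]
cv2.imwrite("pics/c4.png",cv2.hconcat([cv2.resize(x,(400,400),interpolation=2) for x in(t,s)]))
E
```

```text
t 6.75 pos [0.5586 0.0466 0.2109] rot [-3.141 -0.381  0.006] F [ 0.2  0.8 -1.5] M [-0.04  0.3  -0.05] w 0.0179 gf 70
t 7.78 pos [0.589  0.0461 0.1623] rot [ 3.141 -0.385  0.006] F [-0.4  0.9 -1.9] M [-0.    0.31  0.03] w 0.0181 gf 70
```

View pics/c4.png

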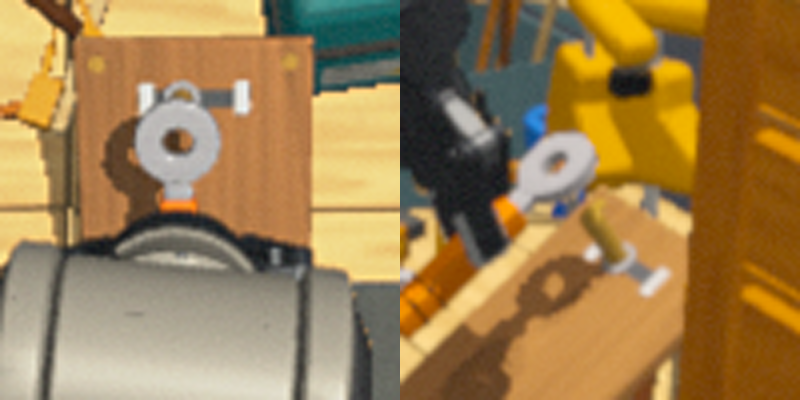

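The top view shows the ring centre at crop (178,141) and the collar at (183,97). The side view shows the ring at (560,167) and the peg from tip (597,212) to base (622,258). I'll use the ring to cancel camera bias.

```bash
python3 - <<'E'
from h import *
O=np.array([.6853,.0397,.1235]); B=boardR(.0059)
T=dict(np.load("top2.npz"));S=dict(np.load("side2.npz"));T0=dict(np.load("top0.npz"))
# eye from robot reading
Rt=Ro.from_euler("xyz",[3.1412,-.384,.006]).as_matrix()
Rs=Rt@Ro.from_euler("x",np.pi).as_matrix()@Ro.from_euler("y",-np.radians(13)).as_matrix()
E=np.array([.589,.0461,.1623])-Rs@[.018-.075,0,.0065]; print("eye board",B.T@(E-O), "normal",B.T@Rs[:,2])
# ring contour centroids by grey mask (upper face)
def ringc(F,box):
    x0,y0,x1,y1=box; hsv=cv2.cvtColor(F["img"],cv2.COLOR_RGB2HSV)
    m=np.zeros((400,640),np.uint8); m[y0:y1,x0:x1]=cv2.inRange(hsv,(0,0,130),(180,45,255))[y0:y1,x0:x1]
    c=max(cv2.findContours(m,0,2)[0],key=cv2.contourArea); return cv2.minAreaRect(cv2.convexHull(c)),cv2.fitEllipse(c)
print(ringc(T,(290,137,318,156)),ringc(S,(336,150,362,172)))
ct=lambda x,y:np.array([(x+.5)/4-.5+260,(y+.5)/4-.5+110]); cs=lambda x,y:np.array([(x-400+.5)/4-.5+310,(y+.5)/4-.5+120])
oT=ct(178.5,141)-proj(T,E+Rs@[0,0,.005])[0]; oS=cs(560,167)-proj(S,E+Rs@[0,0,.003])[0]
print("bias px",oT,oS, np.abs(T["t"]-T0["t"]).max())
c0=lambda x,y:np.array([(x+.5)/5-.5+268,(y+.5)/5-.5+112])
# peg y,x,z offset: fit axis points: top base collar & tip, side base & tip (bias-corrected)
obs=[(T,c0(187,110)-oT,0),(T,c0(187,137)-oT,.037),(S,cs(622,258)-oS,0.0),(S,cs(594,208)-oS,.0375)]
def res(p): return np.concatenate([proj(F,O+B@[p[0],p[1],p[2]+h])[0]-q for F,q,h in obs])
r=least_squares(res,[0,.007,0]); print("peg",r.x,np.round(r.fun,2))
E
```

```text
eye board [0.00040291 0.00697565 0.08049746] normal [-2.76104465e-05  3.25229993e-04  9.99999947e-01]
(((304.0, 146.0), (18.0, 20.0), 90.0), ((303.7261962890625, 144.34524536132812), (20.176780700683594, 22.187124252319336), 167.67755126953125)) (((347.0999755859375, 161.30001831054688), (15.17893123626709, 22.135942459106445), 71.56504821777344), ((347.9466247558594, 161.44403076171875), (14.167539596557617, 22.301563262939453), 57.485103607177734))
bias px [-0.99939146 -0.48061771] [1.81792547 1.72533473] 0.0
peg [0.00087875 0.00547593 0.01112474] [ 0.09 -0.08  0.04 -0.14  0.22 -0.65 -0.46  0.69]
```

```bash
cat >> g.py <<'E'
def F(): 
    v=[]
    for _ in range(3): v.append(np.r_[get_obs()["contact_force"],get_obs()["ft_torque"]]); pause(.02)
    return np.mean(v,0)
def descend(x,y,z0,z1,dz,lim,v=.05):
    """step the eye down along the board normal until a force appears; board-frame forces printed"""
    z=z0
    f0=F()
    while z>z1+1e-6:
        z=max(z-dz,z1); movel(tcp(O+B@[x,y,z],B),v); d=F()-f0
        f=B.T@d[:3]; print("z %.4f"%z,"dF",np.round(f,1),"dM",np.round(B.T@d[3:],2))
        if np.linalg.norm(f)>lim: return z,f
    return z,None
E
python3 - <<'E'
from g import *
movel(tcp(O+B@[.0009,.0055,.062],B),.06); pause(.1)
print(descend(.0009,.0055,.062,.036,.003,5)); st()
for n in("top","side"):
    f=grab_frame(n); np.savez(n+"3.npz",**f); cv2.imwrite(f"pics/{n}3.png",f["img"][:,:,::-1])
t=cv2.imread("pics/top3.png")[110:210,260:360]; s=cv2.imread("pics/side3.png")[120:220,310:410]
cv2.imwrite("pics/c5.png",cv2.hconcat([cv2.resize(x,(400,400),interpolation=2) for x in(t,s)]))
E
```

```text
z 0.0590 dF [-0.2 -0.6  0. ] dM [0.01 0.02 0.01]
z 0.0560 dF [-0.2  0.4 -0.2] dM [-0.03  0.   -0.  ]
z 0.0530 dF [-0.5 -0.5 -0.2] dM [-0.01  0.02 -0.03]
z 0.0500 dF [ 0.5 -0.5 -0.6] dM [0.02 0.02 0.02]
z 0.0470 dF [ 0.5  0.  -0.4] dM [-0.  0. -0.]
z 0.0440 dF [ 0.2 -0.5 -0.4] dM [-0.02 -0.    0.02]
z 0.0410 dF [ 0.7 -0.4  0. ] dM [ 0.01  0.04 -0.  ]
z 0.0380 dF [ 0.4  0.5 -0.5] dM [-0.01  0.01  0.  ]
z 0.0360 dF [ 0.1  0.2 -0.1] dM [0.   0.01 0.02]
(0.036, None)
t 11.18 pos [0.615  0.0448 0.1261] rot [ 3.142 -0.384  0.006] F [ 0.4  0.4 -1.7] M [ 0.01  0.37 -0.04] w 0.0180 gf 70
```

View pics/c5.png

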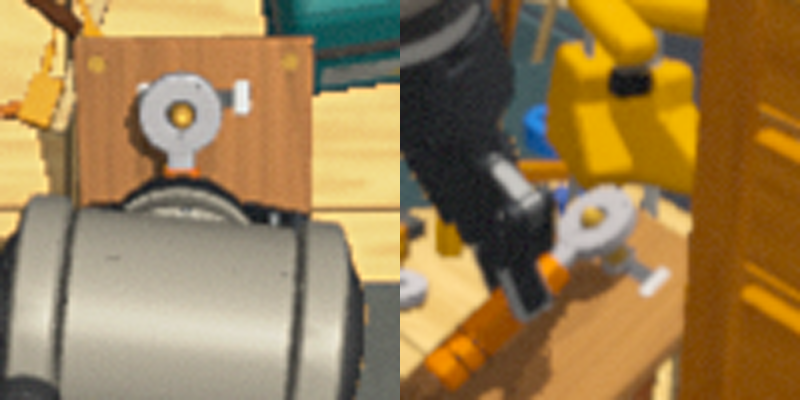

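Both views show the brass tip inside the eye: (182,115) in the top view and (595,216) in the side view. I'll carry on down.

```bash
python3 - <<'E'
from g import *
print(descend(.0009,.0055,.036,.008,.002,6)); st()
E
```

```text
z 0.0340 dF [-0.4 -0.1  0.8] dM [-0.01  0.    0.  ]
z 0.0320 dF [-0.4 -0.3  0.6] dM [ 0.01  0.   -0.02]
z 0.0300 dF [-0.4 -0.4  0.5] dM [-0.01  0.01 -0.02]
z 0.0280 dF [ 0.1 -0.6  0.4] dM [ 0.    0.02 -0.02]
z 0.0260 dF [ 0.4 -0.2  0.3] dM [-0.03 -0.   -0.04]
z 0.0240 dF [ 0.3 -0.3  1.1] dM [-0.01  0.01 -0.06]
z 0.0220 dF [-0.5 -0.2  0.7] dM [-0.02 -0.01  0.01]
z 0.0200 dF [-0.3 -0.   0.5] dM [-0.03  0.02  0.  ]
z 0.0180 dF [-0.1  0.5  0. ] dM [0.   0.03 0.01]
z 0.0160 dF [ 0.  -0.2  0.7] dM [0.01 0.03 0.01]
z 0.0140 dF [-1.8 -1.5 22.1] dM [-0.2   1.08  0.03]
(0.01399999999999998, array([-1.75877966, -1.48166368, 22.14903258]))
t 14.63 pos [0.6265 0.0449 0.1096] rot [ 3.141 -0.383  0.006] F [-15.1  -2.2  16.3] M [-0.17  1.37 -0.07] w 0.0183 gf 73
```

```bash
python3 - <<'E'
from g import *
movel(tcp(O+B@[.0009,.0055,.0155],B),.03); st()
for n in("top","side"):
    f=grab_frame(n); np.savez(n+"4.npz",**f); cv2.imwrite(f"pics/{n}4.png",f["img"][:,:,::-1])
t=cv2.imread("pics/top4.png")[110:180,270:340]; s=cv2.imread("pics/side4.png")[150:250,300:400]
cv2.imwrite("pics/c6.png",cv2.hconcat([cv2.resize(t,(300,300),interpolation=2),cv2.resize(s,(500,500),interpolation=2)[:300] if 0 else cv2.copyMakeBorder(cv2.resize(s,(500,500),interpolation=2),0,0,0,0,0)][1:]))
E
```

```text
t 14.88 pos [0.6266 0.0449 0.1097] rot [ 3.142 -0.384  0.006] F [-5.7 -0.7  5.6] M [0.01 0.71 0.03] w 0.0177 gf 71
```

View pics/c6.png

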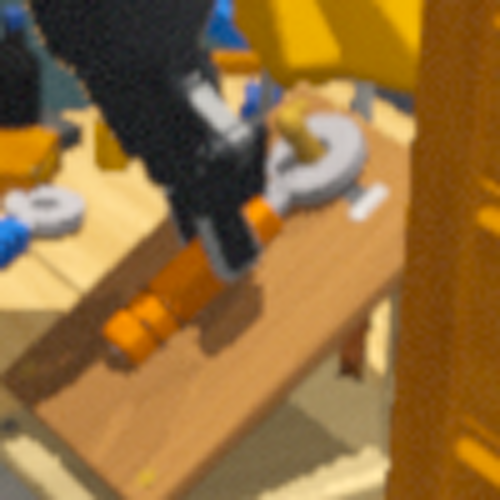

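```bash
python3 - <<'E'
from g import *
movel(tcp(O+B@[.0009,.0055,.0160],B),.03); st()
set_gripper(.034); st(); pause(.3)
for n in("top","side"):
    f=grab_frame(n); np.savez(n+"5.npz",**f); cv2.imwrite(f"pics/{n}5.png",f["img"][:,:,::-1])
s=cv2.imread("pics/side5.png")[150:250,300:400]
cv2.imwrite("pics/c7.png",cv2.resize(s,(500,500),interpolation=2))
E
```

```text
t 15.23 pos [0.6266 0.0449 0.1097] rot [-3.142 -0.384  0.006] F [-2. -0.  2.] M [ 0.02  0.37 -0.02] w 0.0181 gf 71
t 15.53 pos [0.6266 0.0448 0.1097] rot [ 3.142 -0.384  0.006] F [-0.2 -0.   0.5] M [0.06 0.17 0.01] w 0.0342 gf 0
```

View pics/c7.png

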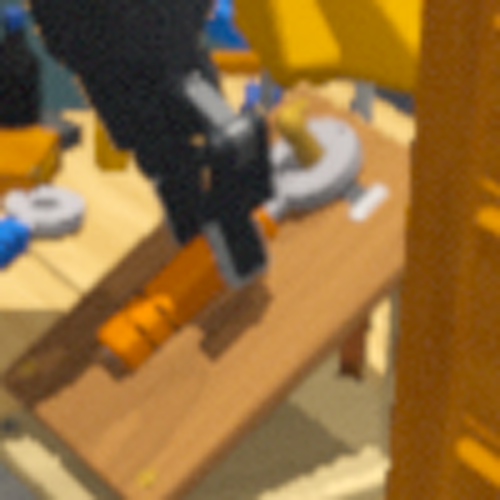

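The ring has settled lower and the handle lies along the slope. I'll retreat along the normal and check.

```bash
python3 - <<'E'
from g import *
p=get_obs()["tool_pos"]
movel(p+B[:,2]*.02,.05); st()
movel(p+B[:,2]*.09,.15)
p=get_obs()["tool_pos"]; movel(p+[-.12,.10,.06],.25); st()
for n in("top","side"):
    f=grab_frame(n); np.savez(n+"6.npz",**f); cv2.imwrite(f"pics/{n}6.png",f["img"][:,:,::-1])
    if n=="top": Tp=f
s=cv2.imread("pics/side6.png")[155:255,300:400]; t=cv2.imread("pics/top6.png")[112:212,260:360]
cv2.imwrite("pics/c8.png",cv2.hconcat([cv2.resize(x,(400,400),interpolation=2) for x in(t,s)]))
hsv=cv2.cvtColor(Tp["img"],cv2.COLOR_RGB2HSV); m=cv2.inRange(hsv,(8,190,150),(20,255,255)); z=np.zeros_like(m); z[130:205,283:336]=m[130:205,283:336]
z=cv2.morphologyEx(z,cv2.MORPH_CLOSE,np.ones((5,5))); c=max(cv2.findContours(z,0,2)[0],key=cv2.contourArea); rr=cv2.minAreaRect(c); print(rr)
for q in cv2.boxPoints(rr): print(np.round(B.T@(onplane(Tp,q,O+B[:,2]*.018,B[:,2])-O),4))
E
```

```text
t 16.48 pos [0.6151 0.0448 0.1266] rot [ 3.142 -0.385  0.006] F [0.3 0.2 0.5] M [-0.03  0.2   0.02] w 0.0342 gf 0
t 17.92 pos [0.4553 0.1444 0.2426] rot [ 3.141 -0.383  0.006] F [ 0.7 -0.7  0.2] M [0.03 0.17 0.01] w 0.0340 gf 0
((305.0, 168.5), (37.0, 8.0), 90.0)
[-0.033   0.0172  0.018 ]
[-0.0332 -0.0003  0.018 ]
[-0.1215  0.001   0.018 ]
[-0.1213  0.0192  0.018 ]
```

View pics/c8.png

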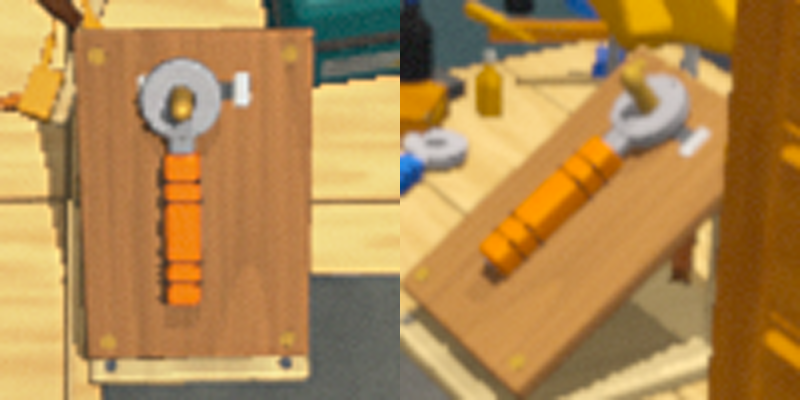

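The top view shows the peg through the eye at (181,103) and the handle straight down to (183,303); the side view agrees. I'll check that it sits fully down using both views.

```bash
python3 - <<'E'
from h import *
O=np.array([.6853,.0397,.1235]); B=boardR(.0059)
T=dict(np.load("top6.npz"));S=dict(np.load("side6.npz"))
ct=lambda x,y:np.array([(x+.5)/4-.5+260,(y+.5)/4-.5+112]); cs=lambda x,y:np.array([(x-400+.5)/4-.5+300,(y+.5)/4-.5+155])
pts={"ringtop":((180.5,99),(651,103)),"tip":((181,110),(632,68)),"tail top edge":((184,303),(495,250))}
for k,(a,b) in pts.items():
    P,g=tri(T,ct(*a),S,cs(*b)); print(k,np.round(B.T@(P-O),4),round(g,4))
# ring outline height above face: ring centre by hull in the side view vs height
u=lambda F,X,o,k:(proj(F,O+B@X)[0]-o+.5)*k-.5
for z in(0,.004,.008):
    print(z,"side ring",u(S,[-.0015,.0055,.009+z],[300,155],4)+[400,0],"tail low corners",[np.round(u(S,[-.120-.0015,.0055+s,z],[300,155],4)+[400,0],0) for s in(.01,-.01)])
print("board corner side",[u(S,[-.163,y,0],[300,155],4)+[400,0] for y in(.065,-.065)], "top",[u(T,[-.163,y,0],[260,112],4) for y in(.065,-.065)])
E
```

```text
ringtop [-0.001   0.0075  0.0159] 0.0041
tip [0.0015 0.0071 0.043 ] 0.0037
tail top edge [-0.1186  0.0073  0.0193] 0.0064
0 side ring [654.20428706 113.94321992] tail low corners [array([495., 269.]), array([514., 285.])]
0.004 side ring [650.99341549 109.30137237] tail low corners [array([492., 265.]), array([510., 281.])]
0.008 side ring [647.76655655 104.63641243] tail low corners [array([488., 261.]), array([507., 277.])]
board corner side [array([398.62235639, 282.52397019]), array([516.28339777, 393.91601076])] top [array([ 89.30989183, 355.20445536]), array([310.80871925, 351.98062037])]
```

```bash
python3 -c "
from cell import *
print(hand_in())"
```

```text
the job is handed in; nothing more can be done
None
```

The orange spanner is hung on the brass peg and let go: by the final camera check it lies flat on the board, handle straight down the slope. I handed the job in at about 18 s; no verdict came back. The peg turned out to be about 6 mm to the robot's left of the slot's middle. The hardest contact I read was a 22 N touch on the board, and I did not handle the blue spanner, glue bottle or wax tin.

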